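# Rock press discs on a surface plate and reject the bent one

### The arm

A 6-joint arm with a two-finger parallel gripper is mounted at the origin on a cart in front of the work surface, level with it; the furniture and walls round the work are solid. World frame = base frame: x ahead of the robot, y to its left, z up, the work surface at z = 0. Lengths are in m, angles in rad, forces in N, time in s.
With the tool pointing down it reaches from about 0.35 to 0.925 m from the base axis. Payload 6.4 kg.
Tool frame: the origin (TCP) lies midway between the tips of the shut fingers; the grasp point (between the pads) lies 19 mm behind it; z points along the fingers, y is the line along which they close (so a half turn about z gives the same grasp; the last joint's range is limited). The gripper opens to 94 mm and grips with 3 to 60 N. Pads are 16 mm wide; open, the fingers measure 119 mm over their backs; the gripper's body (75 mm by 177 mm) begins 78 mm behind the grasp point.
Start: joints at [-1.499, 0.245, 1.558, -0, 1.339, -0.174], TCP at [0.158, -0.63, 0.205] pointing down, gripper open.
Joint ranges: [-3.13, 3.13], [-1.02, 2.26], [0.13, 2.54], [-0.95, 4.09], [0.21, 2.88], [-2.74, 2.74]. Speed limits (rad/s): [2.57, 2.57, 3.14, 3.14, 3.14, 3.14].

### API

Orientations are given as a unit quaternion [w, x, y, z].
In Python, from rig import arm gives the robot as it stands.
- The arm moves only by the tool apply_moves, never from a script. Its argument "deltas" is a list of rows, each an object with "offset": the shift along the tool's x, y, z in cm, a list of three; "rotation": the turn, a rotation vector about the tool's x, y, z in degrees, a list of three. In form: [{"offset": [tx, ty, tz], "rotation": [wx, wy, wz]}, ...]. A call has 1 to 20 rows; each row is the pose to reach, as a shift and turn from the pose commanded when the call began, along the tool's axes at that moment; what a row does not reach only later rows make up. A row lasts 1/8 s, in which the tool goes at most 62.5 mm and 10.7 degrees, less where a joint would pass 70% of its speed; a pose out of reach is approached as far as the arm can. A call with a gripper value outside its range is refused whole. "gripper" is the opening, from 0 (shut) to 1 (fully open), set as the call begins (left out, the last holds). The fingers move at their own pace and stop on an object; the grip force is fixed at half the most. Time passes only in rows, so rows that repeat a pose let the fingers close. It gives the time, the measured TCP pose, the force, the opening and the grip force at its end, in the units of the state.
- arm.observe(): the state, without advancing time (a new reading comes with each control period).
- arm.camera(name): name is "side" or "top" or "wrist"; returns the picture (480x640x3 uint8, blue, green, red); there is no depth.
- arm.get_calibration(name): a dict with "vertical_fov" (degrees; the focal length in pixels is half the picture's height over the tangent of half this angle, whatever the lens; pixels are square), "cx", "cy" (the principal point, pixels), "xyz" and "orientation" of the camera in the world; the wrist camera has in their place "hand_eye" (4x4, takes a point from camera to tool coordinates, whose origin is the TCP and whose axes are the flange's). Camera axes: x right, y down, z forward; pixel columns grow to the right and rows downward; lengths in m; the calibration is good to about 2 mm. A picture is of the moment at which its call begins: read the wrist's pose just before it. get_calibration takes no time and is no camera call.
- arm.hand_in(): hands the job in; it is judged then, once.
The state is a dict: "time_s": time; "q": joint angles; "qd": joint speeds; "effort": joint torques, N m; "eef_pos": TCP position; "tool_rot": TCP orientation; "wrist_force": force on the tool from outside, world axes, zero at the start; "torque": the same for the moment, N m; "opening": finger opening in m; "grip_force": force on a finger pad.
Only numpy, scipy, OpenCV 4.12 (cv2) and the standard library are available. Lean on these libraries where they do the work, as an engineer would, in place of code of your own. Each camera call takes 0.05 s, during which the arm holds its last target. There are 200 camera calls.

### The job

One of the three steel press discs on the dark stone plate is bent and rocks. Press gently on the face of the discs near the rim, at several places round it (never with more than 20 N), until you find the one that rocks, and keep it tipped under the press for half a second. Then lift that disc by its knob and set it down level on the round pad in the yellow tray without dropping it, leaving the two sound discs and everything else where they are.

Things in the scene. Friction and masses are not known exactly. Their poses are not given: they have to be found in the camera images.
- disc_a_centre (a point): round steel press disc (a, b, c look alike), 116 mm across, about 0.45 kg, on a ring of small studs 50 mm from its axis; brown knob on the axis, 25 mm across, gripped 25 to 40 mm above the underside, its top at 43 mm. The point: on the axis, level with the steel face, 12 mm above the underside; z up along the axis
- disc_b_centre (a point): as disc_a. One of the three discs (not known which) is bent: part of its rim, at an unknown side, stands up to 3.6 mm off the stone. It still lies level at rest. The point: as for disc_a
- disc_c_centre (a point): as disc_a. Pressed on its face 45 mm from the axis, within 60 deg of its raised side, the bent disc tips by 0.08 rad at 1 to 3 N, so its face sinks there by 1 to 3 mm until it is firm, and falls back when let go; elsewhere it is firm. A sound disc is firm all round, pressed no further out than its studs. The point: as for disc_a
- granite: dark stone surface plate, 140 mm along its x, 420 mm along its y, 24 mm thick, fixed on the table; level; the three discs lie on it, faces at one height, in a row along its y, about 135 mm apart. Origin at the centre of its underside, z up
- tray: yellow reject tray, 170 x 170 mm, walls 5 mm thick and 30 mm high, floor 5 mm thick, fixed on the table; a round pad 52 mm across rises 10 mm from the middle of the floor and carries a disc inside its ring of studs: a sound disc's point then lies 23 mm above the tray's underside, the bent one's (domed underneath) 20.5 mm. Origin at the centre of its underside, z up
- tape: bystander: roll of brown packing tape, 104 mm across, 48 mm high; origin at the centre of its underside
- stapler: bystander: red desk stapler, 130 mm long, 56 mm high; origin at the centre of its underside
- scissors: bystander: orange-handled scissors, 179 mm long; origin at the centre of its underside
- cards: bystander: banded bundle of cards, 110 x 88 x 24 mm; origin at the centre of its underside
- stamp: bystander: brown hand stamp, 64 mm high; origin at the centre of its underside
- glue: bystander: standing glue stick, 25 mm across, 88 mm high; origin at the centre of its underside

How it is judged:
By the outcome, as a careful person would: the job done as asked, in the order asked, and still so for the second after the job is handed in, with the robot touching nothing.
It also fails if it takes over 72 s, if anything falls off the work surface, if the arm or the gripper's body presses on something with over 40 N, if the wrist force passes 120 N, or if a joint passes its speed limit or range.

## Working session

There is one attempt and no reset: what is moved stays moved. The work goes in short steps, Python scripts to look and compute and a tool call to move; the robot and the scene stay as the last step left them, time stands still between calls to the robot, and variables do not carry over. Pictures are saved under pics/ and viewed, at most 10 in all, crops included, and the job is handed in when it is done.

Besides the shell and the picture viewer there is one more tool, called after ">>>" as name(argument=value, ...) on one line, values as JSON. apply_moves: Moves the arm, as the interface text tells. Its arguments: {"type":"object","properties":{"deltas":{"type":"array"},"gripper":{"type":"number"}},"required":["deltas"]}

```bash
mkdir -p pics; cat > h.py <<'E'
import numpy as np, cv2
from scipy.spatial.transform import Rotation as R
from rig import arm
def rot(q): return R.from_quat([q[1],q[2],q[3],q[0]]).as_matrix()
def ray(name,u,v,st=None):
    c=arm.get_calibration(name); f=240/np.tan(np.radians(c["vertical_fov"])/2)
    d=np.array([(u-c["cx"])/f,(v-c["cy"])/f,1])
    if "hand_eye" in c:
        T=np.array(c["hand_eye"]); Rt=rot(st["tool_rot"])
        return Rt@T[:3,3]+np.array(st["eef_pos"]), Rt@T[:3,:3]@d
    return np.array(c["xyz"]), rot(c["orientation"])@d
def onz(name,u,v,z,st=None):
    o,d=ray(name,u,v,st); return o+d*(z-o[2])/d[2]
E
python3 - <<'E'
from h import *
s=arm.observe(); print(s)
for n in("top","side","wrist"):
    print(n,arm.get_calibration(n))
    if n!="wrist": cv2.imwrite(f"pics/{n}0.png",arm.camera(n))
E
```

```text
{'time_s': 0.0, 'q': array([-1.49911271e+00,  2.45815136e-01,  1.55898934e+00,  7.19901322e-06,
        1.33868273e+00, -1.74095238e-01]), 'qd': array([-0.0001835 ,  0.00022399,  0.00139042, -0.00091382, -0.00106638,
        0.00010369]), 'effort': array([-9.95012888e-04, -4.15843177e+01, -3.14602661e+01,  6.85110362e-02,
        3.31860082e-02, -1.54519621e-04]), 'eef_pos': array([ 0.15812046, -0.62986611,  0.20435794]), 'tool_rot': array([-9.45853007e-04,  9.92458249e-01,  1.22579470e-01,  5.19823346e-05]), 'wrist_force': array([ 0.48096479, -0.12323248, -0.53793244]), 'torque': array([ 0.06530532, -0.04856729,  0.00680142]), 'grip_force': 0.0, 'opening': 0.09366568111748733}
top {'vertical_fov': 48.93878529931259, 'cx': 315.4345272054863, 'cy': 240.77139288206112, 'xyz': array([0.3252501 , 0.02015441, 1.40234677]), 'orientation': array([ 0.05282283, -0.6990374 ,  0.71170079, -0.04514914])}
side {'vertical_fov': 55.70730637941494, 'cx': 320.32711001493266, 'cy': 240.03684399521651, 'xyz': array([ 0.50831768, -1.1024322 ,  0.69183316]), 'orientation': array([-0.5085463 ,  0.8610238 ,  0.00373153,  0.00217946])}
wrist {'vertical_fov': 68.23568632411535, 'cx': 312.27414597406107, 'cy': 245.40981519405432, 'hand_eye': array([[ 9.30337123e-05, -9.71488605e-01, -2.37086233e-01,
         6.95926729e-02],
       [ 9.99999726e-01, -8.37226535e-05,  7.35467802e-04,
         3.48742911e-04],
       [-7.34348077e-04, -2.37086236e-01,  9.71488331e-01,
        -1.78422864e-01],
       [ 0.00000000e+00,  0.00000000e+00,  0.00000000e+00,
         1.00000000e+00]])}
```

View pics/top0.png

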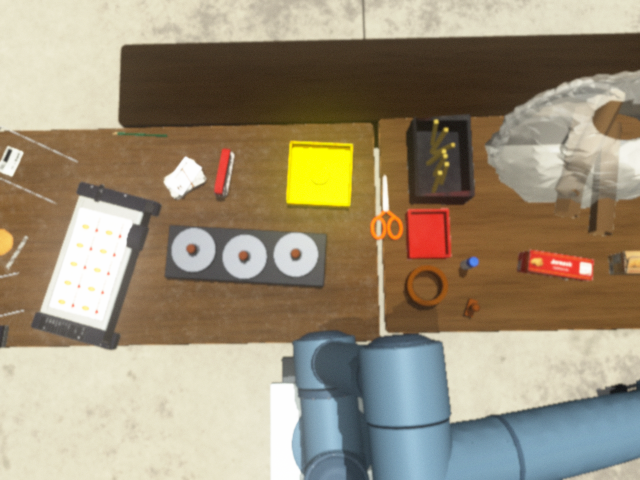

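View pics/side0.png

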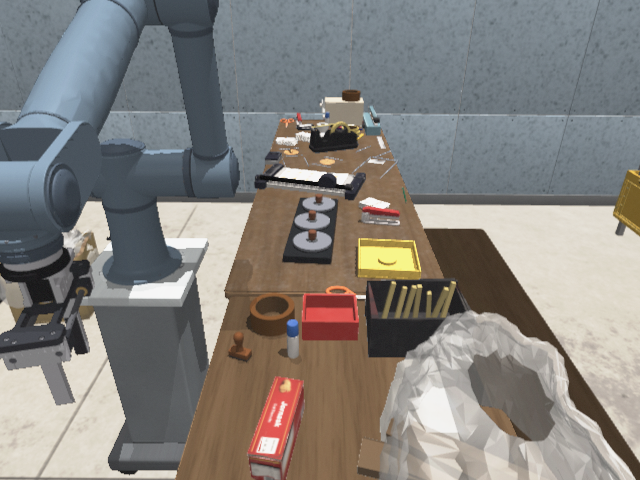

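The top view shows the discs at about (193,249), (244,256) and (296,254), the granite around them, and the tray at (320,175). The tape, glue, stamp and scissors are to the right, at columns 375–475. The side view agrees with this layout.

```bash
python3 - <<'E'
from h import *
im=cv2.imread("pics/top0.png"); hsv=cv2.cvtColor(im,cv2.COLOR_BGR2HSV)
m=((hsv[...,1]<60)&(hsv[...,2]>115)).astype(np.uint8)*255
w=np.zeros_like(m); w[222:290,164:328]=m[222:290,164:328]
cs,_=cv2.findContours(w,cv2.RETR_EXTERNAL,cv2.CHAIN_APPROX_NONE)
for c in cs:
    if cv2.contourArea(c)<300: continue
    P=np.array([onz("top",*p[0],0.036)[:2] for p in c]); 
    (x,y),r=cv2.minEnclosingCircle(P.astype(np.float32)); e=cv2.fitEllipse(P.astype(np.float32)*1000)
    print("disc",x,y,r*2,e)
br=((hsv[...,1]>90)&(hsv[...,2]>30)).astype(np.uint8)*255
for u,v in((193,249),(244,256),(296,254)):
    k=np.zeros_like(br);k[v-11:v+11,u-11:u+11]=br[v-11:v+11,u-11:u+11]
    M=cv2.moments(k,True); print("knob",M['m00'],onz("top",M['m10']/M['m00'],M['m01']/M['m00'],0.060))
y=((hsv[...,0]>22)&(hsv[...,0]<35)&(hsv[...,1]>150)&(hsv[...,2]>150)).astype(np.uint8)*255
y[:130]=0
c=max(cv2.findContours(y,cv2.RETR_EXTERNAL,cv2.CHAIN_APPROX_NONE)[0],key=cv2.contourArea)
b=cv2.boxPoints(cv2.minAreaRect(c)); print(b)
Q=np.array([onz("top",*p,0.03) for p in b]);print("tray",Q,Q.mean(0))
g=((hsv[...,2]<75)&(hsv[...,1]<90)).astype(np.uint8)*255; w*=0; w[215:295,155:335]=g[215:295,155:335]
c=max(cv2.findContours(w,cv2.RETR_EXTERNAL,cv2.CHAIN_APPROX_NONE)[0],key=cv2.contourArea)
Q=np.array([onz("top",*p,0.024) for p in cv2.boxPoints(cv2.minAreaRect(c))]);print("gran",Q,Q.mean(0))
s=arm.observe();print(rot(s["tool_rot"]))
E
```

```text
disc 0.47941744327545166 0.21986520290374756 0.11970919370651245 ((479.5853271484375, 220.00291442871094), (116.7959213256836, 117.40455627441406), 33.35586166381836)
disc 0.4859710931777954 0.0801381766796112 0.13327115774154663 ((483.8139343261719, 85.06549072265625), (117.03364562988281, 122.622802734375), 37.607818603515625)
disc 0.4996212124824524 0.35479384660720825 0.11916640400886536 ((499.6241760253906, 354.4429626464844), (116.15873718261719, 116.28253173828125), 86.94200897216797)
knob 60.0 [0.49866784 0.35353717 0.06      ]
knob 59.0 [0.47814407 0.2193601  0.06      ]
knob 60.0 [0.48115387 0.08568341 0.06      ]
[[284.2552  203.66208]
 [288.09656 138.35864]
 [354.63104 142.27243]
 [350.78967 207.57587]]
tray [[ 0.61795168  0.11452362  0.03      ]
 [ 0.79770493  0.10252673  0.03      ]
 [ 0.78294339 -0.07678846  0.03      ]
 [ 0.60391184 -0.06171723  0.03      ]] [0.70062796 0.01963616 0.03      ]
gran [[0.42364285 0.39290354 0.024     ]
 [0.43009379 0.3926435  0.024     ]
 [0.41401765 0.18271962 0.024     ]
 [0.40759677 0.18311349 0.024     ]] [0.41883776 0.28784504 0.024     ]
[[ 9.69944851e-01  2.43324829e-01 -1.17212320e-04]
 [ 2.43324686e-01 -9.69943487e-01  1.65205959e-03]
 [ 2.88297791e-04 -1.63092734e-03 -9.99998628e-01]]
```

>>> apply_moves(deltas=[{"offset":[54.1,-66.9,0],"rotation":[0,0,14.08]},{"offset":[54.1,-66.9,0],"rotation":[0,0,14.08]},{"offset":[54.1,-66.9,0],"rotation":[0,0,14.08]},{"offset":[54.1,-66.9,0],"rotation":[0,0,14.08]},{"offset":[54.1,-66.9,0],"rotation":[0,0,14.08]},{"offset":[54.1,-66.9,0],"rotation":[0,0,14.08]},{"offset":[54.1,-66.9,0],"rotation":[0,0,14.08]},{"offset":[54.1,-66.9,0],"rotation":[0,0,14.08]},{"offset":[54.1,-66.9,0],"rotation":[0,0,14.08]},{"offset":[54.1,-66.9,0],"rotation":[0,0,14.08]},{"offset":[54.1,-66.9,0],"rotation":[0,0,14.08]},{"offset":[54.1,-66.9,0],"rotation":[0,0,14.08]},{"offset":[54.1,-66.9,0],"rotation":[0,0,14.08]},{"offset":[54.1,-66.9,0],"rotation":[0,0,14.08]},{"offset":[54.1,-66.9,0],"rotation":[0,0,14.08]},{"offset":[54.1,-66.9,0],"rotation":[0,0,14.08]},{"offset":[54.1,-66.9,0],"rotation":[0,0,14.08]}], gripper=0)

```text
time_s: 2.22
eef_pos: [0.5198, 0.149, 0.2053]
tool_rot: [0.0, 1.0, -0.001, -0.0]
wrist_force: [0.6, -0.4, 0.7]
opening: 0.0006
grip_force: 0.0
```

```bash
python3 - <<'E'
from h import *
s=arm.observe(); im=arm.camera("wrist"); cv2.imwrite("pics/w1.png",im)
import pickle; pickle.dump(s,open("s1.pkl","wb"))
print(s["time_s"],s["eef_pos"],s["q"],s["qd"].round(3),s["wrist_force"],s["opening"]);print(rot(s["tool_rot"]).round(4))
E
```

```text
2.225 [0.5197609  0.1489833  0.20534709] [ 6.94366517e-02 -1.10514711e-02  1.83751453e+00 -1.37209832e-04
  1.31543470e+00  1.64186214e+00] [-0.003 -0.005 -0.001  0.002 -0.001  0.001] [ 0.61061814 -0.35153038  0.65509633] 0.0006236231483803566
[[ 1.0e+00 -1.6e-03 -3.0e-04]
 [-1.6e-03 -1.0e+00 -2.0e-04]
 [-3.0e-04  2.0e-04 -1.0e+00]]
```

View pics/w1.png

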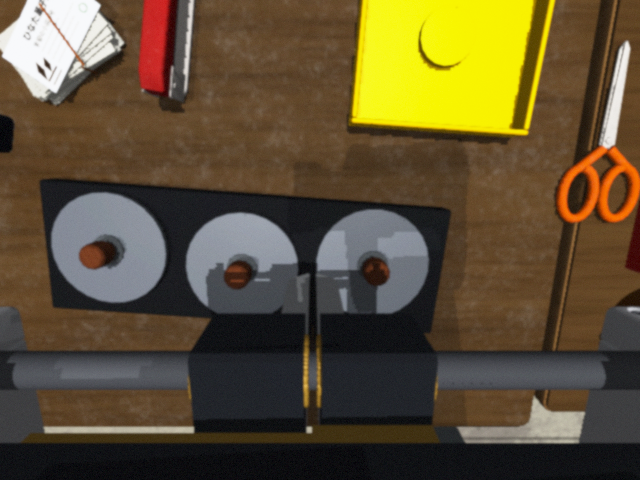

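The wrist view shows the three discs at about (108,247), (243,268) and (373,265). The lower two are partly hidden by the gripper and its shadow. The tray's pad is at about (443,38).

```bash
python3 - <<'E'
from h import *
import pickle
from scipy.optimize import least_squares
s=pickle.load(open("s1.pkl","rb")); im=cv2.imread("pics/w1.png"); hsv=cv2.cvtColor(im,cv2.COLOR_BGR2HSV)
m=((hsv[...,1]<70)&(hsv[...,2]>85)).astype(np.uint8)*255
for (u,v) in((108,247),(243,268),(373,265)):
    P=[]
    for a in np.radians(np.arange(180,361,3) if u>200 else np.arange(0,360,3)):   # scan inward to first disc pixel
        for r in np.arange(68,40,-.5):
            x,y=u+r*np.cos(a),v+r*np.sin(a)
            if m[int(round(y)),int(round(x))]:
                P.append(onz("wrist",x,y,.036,s)[:2]); break
    P=np.array(P)
    f=least_squares(lambda c:np.hypot(*(P-c[:2]).T)-c[2],[*P.mean(0),.058],loss="soft_l1",f_scale=.001)
    print("disc",f.x, np.median(abs(f.fun)))
br=((hsv[...,1]>110)&((hsv[...,0]<14))&(hsv[...,2]>40)).astype(np.uint8)*255
for u,v in((97,254),(238,274),(375,270)):
    k=np.zeros_like(br);k[v-22:v+22,u-24:u+24]=br[v-22:v+22,u-24:u+24]
    M=cv2.moments(k,True); print("knob",M['m00'],onz("wrist",M['m10']/M['m00'],M['m01']/M['m00'],0.058,s))
# tray: yellow; inner wall/pad
print("pad",onz("wrist",443,38,.015,s))
y=((hsv[...,0]>22)&(hsv[...,0]<35)&(hsv[...,1]>150)&(hsv[...,2]>90)).astype(np.uint8)*255
c=max(cv2.findContours(y,cv2.RETR_EXTERNAL,cv2.CHAIN_APPROX_SIMPLE)[0],key=cv2.contourArea)
ap=cv2.approxPolyDP(c,6,True)[:,0]; 
for p in ap: print(p,onz("wrist",*p,.03,s).round(4))
cv2.imwrite("pics/pad.png",cv2.resize(im[0:140,340:570],None,fx=3,fy=3,interpolation=cv2.INTER_CUBIC))
E
```

```text
disc [0.50110654 0.3551151  0.05755255] 0.0002902684263286666
disc [0.4814582  0.22109942 0.05713545] 0.0002973083371622595
disc [0.4839583  0.08777988 0.05722537] 0.00027456683843948143
knob 561.0 [0.50127484 0.35678388 0.058     ]
knob 496.0 [0.48091773 0.22166014 0.058     ]
knob 343.0 [0.48591678 0.08648892 0.058     ]
pad [0.69942829 0.02576895 0.015     ]
[360   0] [0.7251 0.1064 0.03  ]
[349 124] [0.6216 0.1137 0.03  ]
[527 133] [ 0.6132 -0.0565  0.03  ]
[554   0] [ 0.7249 -0.0643  0.03  ]
```

View pics/pad.png

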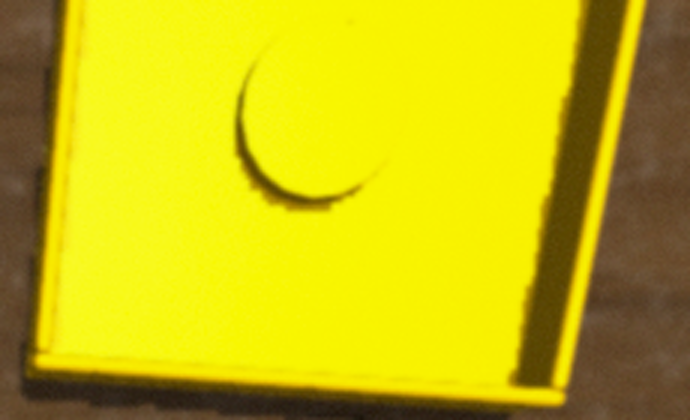

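The crop shows the lower left of the pad's rim arc, with its centre at about (448,37) in the full picture. That fits a tray centre near (0.702, 0.024) from the wall corners.

>>> apply_moves(deltas=[{"offset":[0.7,6.2,4]},{"offset":[0.7,6.2,10]},{"offset":[0.7,6.2,15]},{"offset":[0.7,6.2,16.5]},{"offset":[0.7,6.2,16.6]},{"offset":[0.7,6.2,16.6]}])

```text
invalid input at $.deltas[0]: expected keys offset, rotation
```

>>> apply_moves(deltas=[{"offset":[0,0,0.1]},{"offset":[0,0,0.2]},{"offset":[0,0,0.25]},{"offset":[0,0,0.3]},{"offset":[0,0,0.3]}])

```text
invalid input at $.deltas[0]: expected keys offset, rotation
```

>>> apply_moves(deltas=[{"offset":[0.7,6.2,4],"rotation":[0,0,0]},{"offset":[0.7,6.2,10],"rotation":[0,0,0]},{"offset":[0.7,6.2,15],"rotation":[0,0,0]},{"offset":[0.7,6.2,16.5],"rotation":[0,0,0]},{"offset":[0.7,6.2,16.6],"rotation":[0,0,0]},{"offset":[0.7,6.2,16.6],"rotation":[0,0,0]}])

```text
time_s: 3.02
eef_pos: [0.5292, 0.088, 0.042]
tool_rot: [0.0, 1.0, 0.0, 0.002]
wrist_force: [0.6, -0.3, 0.4]
opening: 0.0002
grip_force: 0.0
```

>>> apply_moves(deltas=[{"offset":[0,0,0.1],"rotation":[0,0,0]},{"offset":[0,0,0.2],"rotation":[0,0,0]},{"offset":[0,0,0.25],"rotation":[0,0,0]},{"offset":[0,0,0.3],"rotation":[0,0,0]},{"offset":[0,0,0.3],"rotation":[0,0,0]}])

```text
time_s: 3.65
eef_pos: [0.527, 0.0881, 0.0364]
tool_rot: [-0.0, 1.0, 0.0, -0.0]
wrist_force: [-1.3, -0.1, 0.4]
opening: 0.0005
grip_force: 0.0
```

>>> apply_moves(deltas=[{"offset":[0,0,0.03],"rotation":[0,0,0]},{"offset":[0,0,0.06],"rotation":[0,0,0]},{"offset":[0,0,0.06],"rotation":[0,0,0]}])

```text
time_s: 4.03
eef_pos: [0.5272, 0.088, 0.036]
tool_rot: [-0.0, 1.0, 0.0, 0.0]
wrist_force: [0.2, 1.1, 0.1]
opening: 0.0004
grip_force: 0.5
```

>>> apply_moves(deltas=[{"offset":[0,0,0.03],"rotation":[0,0,0]},{"offset":[0,0,0.05],"rotation":[0,0,0]},{"offset":[0,0,0.05],"rotation":[0,0,0]}])

```text
time_s: 4.4
eef_pos: [0.5274, 0.0881, 0.0355]
tool_rot: [-0.0, 1.0, 0.0, 0.0]
wrist_force: [-0.2, -0.9, 1.5]
opening: 0.0008
grip_force: 0.7
```

>>> apply_moves(deltas=[{"offset":[0,0,0.03],"rotation":[0,0,0]},{"offset":[0,0,0.06],"rotation":[0,0,0]},{"offset":[0,0,0.06],"rotation":[0,0,0]}])

```text
time_s: 4.78
eef_pos: [0.5275, 0.088, 0.035]
tool_rot: [-0.0, 1.0, -0.0, 0.0]
wrist_force: [0.7, 1.7, 2.1]
opening: 0.0006
grip_force: 0.9
```

>>> apply_moves(deltas=[{"offset":[0,0,0.02],"rotation":[0,0,0]},{"offset":[0,0,0.04],"rotation":[0,0,0]},{"offset":[0,0,0.04],"rotation":[0,0,0]}])

```text
time_s: 5.15
eef_pos: [0.5273, 0.088, 0.0345]
tool_rot: [0.0, 1.0, 0.0, 0.0]
wrist_force: [1.8, 0.6, 3.1]
opening: 0.0004
grip_force: 1.0
```

>>> apply_moves(deltas=[{"offset":[0,0,0.03],"rotation":[0,0,0]},{"offset":[0,0,0.06],"rotation":[0,0,0]},{"offset":[0,0,0.06],"rotation":[0,0,0]}])

```text
time_s: 5.52
eef_pos: [0.5273, 0.088, 0.0339]
tool_rot: [0.0, 1.0, 0.0, 0.0]
wrist_force: [2.8, 1.4, 1.9]
opening: 0.0003
grip_force: 1.3
```

>>> apply_moves(deltas=[{"offset":[0,0,0.03],"rotation":[0,0,0]},{"offset":[0,0,0.06],"rotation":[0,0,0]},{"offset":[0,0,0.06],"rotation":[0,0,0]}])

```text
time_s: 5.9
eef_pos: [0.5274, 0.088, 0.0337]
tool_rot: [0.0, 1.0, 0.0, 0.0]
wrist_force: [0.4, 0.2, 5.9]
opening: 0.0005
grip_force: 3.0
```

>>> apply_moves(deltas=[{"offset":[0,0,0.03],"rotation":[0,0,0]},{"offset":[0,0,0.05],"rotation":[0,0,0]},{"offset":[0,0,0.05],"rotation":[0,0,0]},{"offset":[0,0,0.05],"rotation":[0,0,0]},{"offset":[0,0,0.05],"rotation":[0,0,0]},{"offset":[0,0,0.05],"rotation":[0,0,0]},{"offset":[0,0,0.05],"rotation":[0,0,0]}])

```text
time_s: 6.78
eef_pos: [0.5275, 0.088, 0.0336]
tool_rot: [0.0, 1.0, 0.0, 0.0]
wrist_force: [-0.1, 0.2, 8.8]
opening: 0.0005
grip_force: 4.3
```

```bash
python3 - <<'E'
from h import *
for n in("top","side"): cv2.imwrite(f"pics/{n}1.png",arm.camera(n))
a,b=cv2.imread("pics/side0.png"),cv2.imread("pics/side1.png")
cv2.imwrite("pics/cmp.png",np.hstack([cv2.resize(i[195:265,280:345],None,fx=6,fy=6,interpolation=cv2.INTER_CUBIC) for i in(a,b)]))
E
```

```text
(no output)
```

View pics/cmp.png

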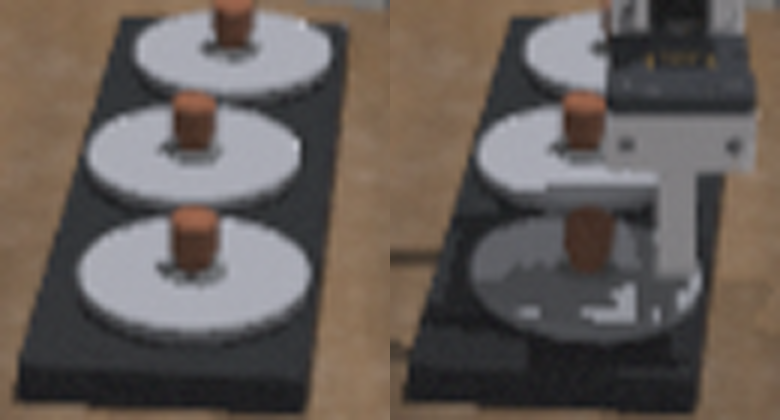

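The right-hand crop shows the pressed disc's knob leaning towards the finger, while it stood upright before. The finger sank about 2.3 mm at roughly 2 N and then went firm, so this is likely the bent disc. I'll cross-check on its opposite side.

>>> apply_moves(deltas=[{"offset":[0,0,-1],"rotation":[0,0,0]},{"offset":[0,0,-5.5],"rotation":[0,0,0]},{"offset":[0,0,-5.5],"rotation":[0,0,0]},{"offset":[-4.4,0,-5.5],"rotation":[0,0,0]},{"offset":[-8.6,0,-5.5],"rotation":[0,0,0]},{"offset":[-8.6,0,-5.5],"rotation":[0,0,0]},{"offset":[-8.6,0,-3],"rotation":[0,0,0]},{"offset":[-8.6,0,-1.2],"rotation":[0,0,0]},{"offset":[-8.6,0,-0.7],"rotation":[0,0,0]},{"offset":[-8.6,0,-0.5],"rotation":[0,0,0]},{"offset":[-8.6,0,-0.4],"rotation":[0,0,0]},{"offset":[-8.6,0,-0.3],"rotation":[0,0,0]},{"offset":[-8.6,0,-0.26],"rotation":[0,0,0]},{"offset":[-8.6,0,-0.26],"rotation":[0,0,0]},{"offset":[-8.6,0,-0.26],"rotation":[0,0,0]}])

```text
time_s: 8.75
eef_pos: [0.4417, 0.0881, 0.0362]
tool_rot: [0.0, 1.0, 0.0, 0.0]
wrist_force: [-2.2, -0.3, 5.2]
opening: 0.0007
grip_force: 2.8
```

Firm at 0.0362 m with 5.2 N on the opposite side, against a sink to 0.0337 m on the first side. Disc 3 is the bent one, and it was held tipped for over 0.5 s. Next is the knob grasp.

>>> apply_moves(deltas=[{"offset":[0,0,-2],"rotation":[0,0,0]},{"offset":[0,0,-6],"rotation":[0,0,0]},{"offset":[1.5,0,-9],"rotation":[0,0,0]},{"offset":[4.2,0.1,-9],"rotation":[0,0,0]},{"offset":[4.2,0.1,-9],"rotation":[0,0,0]},{"offset":[4.2,0.1,-9],"rotation":[0,0,0]},{"offset":[4.2,0.1,-9],"rotation":[0,0,0]}], gripper=0.7)

```text
time_s: 9.62
eef_pos: [0.482, 0.0872, 0.1246]
tool_rot: [-0.0, 1.0, 0.0, -0.001]
wrist_force: [0.2, -0.9, 1.1]
opening: 0.065
grip_force: 0.0
```

```bash
python3 - <<'E'
from h import *
s=arm.observe(); im=arm.camera("wrist"); cv2.imwrite("pics/w2.png",im)
print(s["eef_pos"],s["opening"])
c=arm.get_calibration("wrist"); T=np.array(c["hand_eye"]); f=240/np.tan(np.radians(c["vertical_fov"])/2)
def proj(p):
    q=T[:3,:3].T@(rot(s["tool_rot"]).T@(np.array(p)-s["eef_pos"])-T[:3,3]); return q[:2]/q[2]*f+[c["cx"],c["cy"]]
hsv=cv2.cvtColor(im,cv2.COLOR_BGR2HSV); u,v=proj([.483,.087,.06]).astype(int); print(u,v)
for a in (0,90,180,270): print(proj([.483+.0125*np.cos(np.radians(a)),.087+.0125*np.sin(np.radians(a)),.067]).round(1))
br=((hsv[...,1]>100)&(hsv[...,0]<16)&(hsv[...,2]>30)).astype(np.uint8)*255
k=np.zeros_like(br);k[max(v-60,0):v+60,u-60:u+60]=br[max(v-60,0):v+60,u-60:u+60]
cc=max(cv2.findContours(k,cv2.RETR_EXTERNAL,cv2.CHAIN_APPROX_NONE)[0],key=cv2.contourArea);print(cv2.boundingRect(cc))
E
```

```text
[0.48196545 0.08718551 0.12458514] 0.06499492561129877
312 258
[312.2 243.2]
[294.2 260.8]
[312.2 277.9]
[330.3 260.8]
(295, 238, 34, 37)
```

View pics/w2.png

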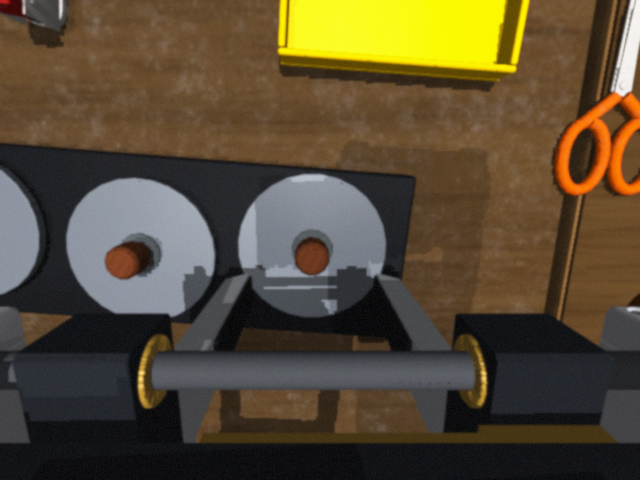

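The wrist view shows the bent disc's knob centred at about (312,257) between the open fingers, some 2 mm further out in x than the TCP.

>>> apply_moves(deltas=[{"offset":[0.25,0,4],"rotation":[0,0,0]},{"offset":[0.25,0,7],"rotation":[0,0,0]},{"offset":[0.25,0,8.2],"rotation":[0,0,0]},{"offset":[0.25,0,8.5],"rotation":[0,0,0]},{"offset":[0.25,0,8.5],"rotation":[0,0,0]},{"offset":[0.25,0,8.5],"rotation":[0,0,0]}])

```text
time_s: 10.42
eef_pos: [0.4866, 0.0871, 0.0414]
tool_rot: [0.0, 1.0, 0.0, 0.001]
wrist_force: [-0.3, 1.2, 0.5]
opening: 0.0659
grip_force: 0.0
```

>>> apply_moves(deltas=[{"offset":[0,0,0],"rotation":[0,0,0]},{"offset":[0,0,0],"rotation":[0,0,0]},{"offset":[0,0,0],"rotation":[0,0,0]},{"offset":[0,0,0],"rotation":[0,0,0]},{"offset":[0,0,0],"rotation":[0,0,0]},{"offset":[0,0,0],"rotation":[0,0,0]}], gripper=0)

```text
time_s: 11.18
eef_pos: [0.4856, 0.0871, 0.0402]
tool_rot: [-0.0, 1.0, -0.0, -0.0]
wrist_force: [0.0, 1.6, -0.1]
opening: 0.024
grip_force: 30.0
```

>>> apply_moves(deltas=[{"offset":[0,0,-0.5],"rotation":[0,0,0]},{"offset":[0,0,-1.5],"rotation":[0,0,0]},{"offset":[0,0,-4],"rotation":[0,0,0]},{"offset":[0,0,-7],"rotation":[0,0,0]},{"offset":[1,0.5,-10],"rotation":[0,0,0]},{"offset":[4,2,-10],"rotation":[0,0,0]},{"offset":[7,4,-10],"rotation":[0,0,0]},{"offset":[10,5.5,-10],"rotation":[0,0,0]},{"offset":[11.5,6.2,-10],"rotation":[0,0,0]},{"offset":[11.5,6.2,-10],"rotation":[0,0,0]},{"offset":[11.5,6.2,-10],"rotation":[0,0,0]},{"offset":[11.5,6.2,-10],"rotation":[0,0,0]}])

```text
time_s: 12.68
eef_pos: [0.5998, 0.0256, 0.1402]
tool_rot: [-0.0, 1.0, 0.0, -0.0]
wrist_force: [0.2, 0.8, -4.4]
opening: 0.0238
grip_force: 30.0
```

```bash
python3 - <<'E'
from h import *
import pickle
s=arm.observe(); im=arm.camera("wrist"); cv2.imwrite("pics/w3.png",im); pickle.dump(s,open("s3.pkl","wb"))
print(s["eef_pos"],s["opening"],s["wrist_force"],s["torque"])
hsv=cv2.cvtColor(im,cv2.COLOR_BGR2HSV)
y=((hsv[...,0]>22)&(hsv[...,0]<35)&(hsv[...,1]>150)&(hsv[...,2]>90)).astype(np.uint8)*255
c=max(cv2.findContours(y,cv2.RETR_EXTERNAL,cv2.CHAIN_APPROX_SIMPLE)[0],key=cv2.contourArea)
for p in cv2.approxPolyDP(c,5,True)[:,0]: print(p,onz("wrist",*p,.03,s).round(4))
E
```

```text
[0.59980181 0.02557832 0.14015193] 0.023836543431406787 [ 0.15065592  0.75015664 -4.36617871] [ 0.03004375 -0.03011001  0.03206883]
[208   0] [0.7801 0.1002 0.03  ]
[208 214] [0.6255 0.1109 0.03  ]
[234 218] [0.6222 0.0897 0.03  ]
[279 191] [0.6442 0.0522 0.03  ]
[328 187] [0.6475 0.0127 0.03  ]
[371 203] [ 0.6346 -0.0225  0.03  ]
[397 228] [ 0.6139 -0.0449  0.03  ]
[411 229] [ 0.6131 -0.0565  0.03  ]
[443   2] [ 0.779  -0.0684  0.03  ]
[342   0] [0.7802 0.0041 0.03  ]
[432   7] [ 0.7758 -0.0608  0.03  ]
[431  26] [ 0.7636 -0.061   0.03  ]
[427  18] [ 0.7687 -0.0577  0.03  ]
[222   3] [0.7782 0.0903 0.03  ]
[217 210] [0.6288 0.1033 0.03  ]
[218  15] [0.7705 0.0936 0.03  ]
[217   0] [0.7801 0.0938 0.03  ]
```

View pics/w3.png

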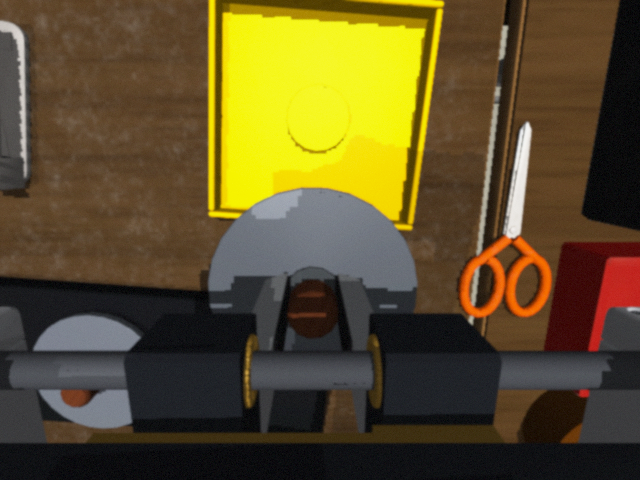

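The wrist view shows the disc held level and the pad's rim centred at about (318,119), with the tray walls around it.

```bash
python3 - <<'E'
from h import *
import pickle
s=pickle.load(open("s3.pkl","rb")); im=cv2.imread("pics/w3.png")
g=cv2.cvtColor(im,cv2.COLOR_BGR2LAB)[...,0].astype(float); e=cv2.Canny(cv2.GaussianBlur(im,(3,3),0),25,60)
P=[onz("wrist",318+r*np.cos(a),119+r*np.sin(a),.015,s)[:2] for a in np.radians(np.arange(0,360,4)) for r in np.arange(27,38,.5) if e[int(round(119+r*np.sin(a))),int(round(318+r*np.cos(a)))]]
P=np.array(P)
from scipy.optimize import least_squares
f=least_squares(lambda c:np.hypot(*(P-c[:2]).T)-c[2],[.7,.023,.026],loss="soft_l1",f_scale=.001)
print(len(P),f.x,onz("wrist",318,119,.015,s))
E
```

```text
311 [0.70058797 0.02107901 0.02520031] [0.70091524 0.02074396 0.015     ]
```

>>> apply_moves(deltas=[{"offset":[3,0.1,0],"rotation":[0,0,0]},{"offset":[7,0.3,0],"rotation":[0,0,0]},{"offset":[9.5,0.4,0],"rotation":[0,0,0]},{"offset":[10.1,0.4,0],"rotation":[0,0,0]},{"offset":[10.1,0.4,2],"rotation":[0,0,0]},{"offset":[10.1,0.4,5],"rotation":[0,0,0]},{"offset":[10.1,0.4,8],"rotation":[0,0,0]},{"offset":[10.1,0.4,10],"rotation":[0,0,0]},{"offset":[10.1,0.4,11],"rotation":[0,0,0]},{"offset":[10.1,0.4,11],"rotation":[0,0,0]},{"offset":[10.1,0.4,11],"rotation":[0,0,0]},{"offset":[10.1,0.4,11],"rotation":[0,0,0]}])

```text
time_s: 14.22
eef_pos: [0.7026, 0.021, 0.0317]
tool_rot: [0.0, 1.0, 0.0, 0.001]
wrist_force: [0.2, 0.2, -4.2]
opening: 0.0238
grip_force: 30.0
```

>>> apply_moves(deltas=[{"offset":[0,0,0.1],"rotation":[0,0,0]},{"offset":[0,0,0.2],"rotation":[0,0,0]},{"offset":[0,0,0.3],"rotation":[0,0,0]},{"offset":[0,0,0.4],"rotation":[0,0,0]},{"offset":[0,0,0.4],"rotation":[0,0,0]},{"offset":[0,0,0.4],"rotation":[0,0,0]}])

```text
time_s: 14.98
eef_pos: [0.7017, 0.0211, 0.0263]
tool_rot: [0.0, 1.0, 0.0, 0.0]
wrist_force: [0.5, 0.4, -5.4]
opening: 0.0236
grip_force: 30.0
```

>>> apply_moves(deltas=[{"offset":[0,0,0.04],"rotation":[0,0,0]},{"offset":[0,0,0.08],"rotation":[0,0,0]},{"offset":[0,0,0.12],"rotation":[0,0,0]},{"offset":[0,0,0.12],"rotation":[0,0,0]},{"offset":[0,0,0.12],"rotation":[0,0,0]}])

```text
time_s: 15.6
eef_pos: [0.7016, 0.021, 0.0251]
tool_rot: [0.0, 1.0, 0.0, -0.0]
wrist_force: [-1.1, 0.2, -4.7]
opening: 0.0236
grip_force: 30.0
```

>>> apply_moves(deltas=[{"offset":[0,0,0.03],"rotation":[0,0,0]},{"offset":[0,0,0.06],"rotation":[0,0,0]},{"offset":[0,0,0.06],"rotation":[0,0,0]},{"offset":[0,0,0.06],"rotation":[0,0,0]}])

```text
time_s: 16.1
eef_pos: [0.7017, 0.0211, 0.0248]
tool_rot: [0.0, 1.0, 0.0, 0.0]
wrist_force: [-0.9, 0.1, -1.9]
opening: 0.0238
grip_force: 30.0
```

>>> apply_moves(deltas=[{"offset":[0,0,0.03],"rotation":[0,0,0]},{"offset":[0,0,0.04],"rotation":[0,0,0]},{"offset":[0,0,0.04],"rotation":[0,0,0]}])

```text
time_s: 16.48
eef_pos: [0.7018, 0.021, 0.0248]
tool_rot: [0.0, 1.0, 0.0, 0.0]
wrist_force: [-5.0, -0.5, 5.2]
opening: 0.0242
grip_force: 30.0
```

>>> apply_moves(deltas=[{"offset":[0,0,0],"rotation":[0,0,0]},{"offset":[0,0,0],"rotation":[0,0,0]},{"offset":[0,0,0],"rotation":[0,0,0]},{"offset":[0,0,0],"rotation":[0,0,0]},{"offset":[0,0,-1],"rotation":[0,0,0]},{"offset":[0,0,-4],"rotation":[0,0,0]},{"offset":[0,0,-8],"rotation":[0,0,0]},{"offset":[0,0,-12],"rotation":[0,0,0]},{"offset":[-4,0,-15],"rotation":[0,0,0]},{"offset":[-10,0,-15],"rotation":[0,0,0]},{"offset":[-10,0,-15],"rotation":[0,0,0]},{"offset":[-10,0,-15],"rotation":[0,0,0]},{"offset":[-10,0,-15],"rotation":[0,0,0]}], gripper=0.65)

```text
time_s: 18.1
eef_pos: [0.6035, 0.0208, 0.1751]
tool_rot: [0.0, 1.0, -0.0, 0.001]
wrist_force: [-0.7, 0.1, 0.4]
opening: 0.061
grip_force: 0.0
```

```bash
python3 - <<'E'
from h import *
im=arm.camera("wrist"); sd=arm.camera("side")
cv2.imwrite("pics/end.png",np.vstack([cv2.resize(im[:300],(480,225)),cv2.resize(sd[180:290,260:440],(480,293))]))
print(arm.observe()["eef_pos"])
E
```

```text
[0.6030487  0.02085184 0.17453603]
```

View pics/end.png

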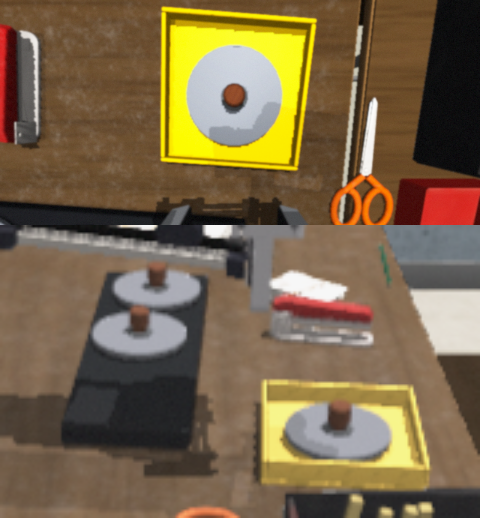

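The picture shows the bent disc lying level and centred in the tray with its knob upright. The two sound discs are still on the granite and the gripper is clear, so I'm handing the job in.

```bash
python3 -c "
from rig import arm
print(arm.hand_in())"
```

```text
the job is handed in; nothing more can be done
None
```

I found the rocking disc (the one nearest the robot's right), held it tipped for over half a second with at most about 9 N read, then set it level on the tray pad and handed the job in at about 18 s; the sound discs were never touched or press-tested.

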